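# Show the blocked filter of a bench dust trap

### The arm

A 6-joint arm with a two-finger parallel gripper is mounted at the origin on the work surface. World frame = base frame: x ahead of the robot, y to its left, z up, the work surface at z = 0. Lengths are in m, angles in degrees, forces in N, time in s.
With the tool pointing down it reaches from about 0.4 to 0.825 m from the base axis. Payload 7 kg.
Tool frame: the origin (TCP) lies at the very end of the fingers, on their centre line; the grasp point (between the pads) lies 19 mm behind it; z points along the fingers, y is the line along which they close (so a half turn about z gives the same grasp; the last joint's range is limited). The gripper opens to 88 mm and grips with 3 to 60 N. Pads are 19 mm wide; open, the fingers measure 130 mm over their backs; the gripper's body (78 mm by 193 mm) begins 47 mm behind the grasp point.
Start: joints at [82.34, 20.546, 0.682, 0, -70.136, -16.507], TCP at [0.276, 0.616, 0.227] pointing down, gripper open.
Joint ranges: [-176.03, 176.03], [-82.01, 121.73], [-58.28, 71.71], [-173.87, 95.51], [-174.79, -0.11], [-173.66, 173.66]. Speed limits (degrees/s): [136.94, 136.94, 172.46, 180, 180, 180].

### API

Orientations are given as [roll, pitch, yaw] about the fixed x, y, z axes, in that order (R = Rz(yaw) Ry(pitch) Rx(roll)).
In Python, from plant import r gives the robot as it stands. The module is installed in compiled form; this text tells all that it offers.
- The arm moves only by the tool jog_arm, never from a script. Its arguments are lists of equal length, an entry for each row: "travel": the shift along the tool's x, y, z each as a share of 50 cm, from -1 to 1, a list of three; "dr": the turn, a rotation vector about the tool's x, y, z each as a share of 360 degrees, from -1 to 1, a list of three; "claw": the opening, from 0 (shut) to 1 (fully open). A call has exactly 10 rows; each row is the pose to reach, as a shift and turn from the pose commanded when the call began, along the tool's axes at that moment, turning the shorter way round; what a row does not reach only later rows make up. A row lasts 1/8 s, in which the tool goes at most 62.5 mm and 10.7 degrees, less where a joint would pass 70% of its speed; a pose out of reach is approached as far as the arm can. A call with a number of a shift or a turn outside -1 to 1 is refused whole. A call with a gripper value outside its range is refused whole. The fingers move at their own pace and stop on an object; "newtons" is the grip in N (left out, the last holds). Time passes only in rows, so rows that repeat a pose let the fingers close, or fill a call up. It gives the time, the measured TCP pose, the force, the opening and the grip force at its end, in the units of the state.
- r.get_state(): the state, without advancing time (a new reading comes with each control period).
- r.capture(name): name is "scene" or "top"; returns a dict with "pixels" (480x640x3 uint8, red, green, blue), "range_z" (480x640 float32, m along the optical axis (not along the pixel's ray), 0 where there is no reading), "fx", "fy", "cx", "cy" (pixels), "dist_coeffs" ([k1, k2, p1, p2, k3] as OpenCV has them; the pictures are not rectified), "position" and "attitude" of the camera in the world. Camera axes: x right, y up, looking along -z (the intrinsics and any distortion apply to the point x, -y, -z); pixel columns grow to the right and rows downward; lengths in m; the calibration is good to about 2 mm. A picture is of the moment at which its call begins.
- r.close_job(): hands the job in; it is judged then, once.
Trained networks look in the newest picture that a camera, given by its name, has taken for a name from the list of things; names that differ only in an ending like _2 or _b are one class to them, and where a whole thing is asked for, a point or a joint stands for the part that bears it (a point fixed in the world has none). Each returns a list of dicts, best first, with "conf" (0 to 1); they miss things now and then, are a little off and sometimes report something else, mostly with a low value. They report only what shows in the picture. A call takes as long as a camera call. They do not tell look-alikes from the thing itself.
- r.boxes_of(name, camera): "extent" ([left, top, right, bottom] in pixels, round what is visible of it).
- r.regions_of(name, camera): "pixels" (480x640 bool, what is visible of it) and "extent" ([left, top, right, bottom] in pixels, round what is visible of it).
- r.tip_of(name, camera): "at" ([column, row] in pixels: a listed point, or the origin of a listed thing).
The state is a dict: "time_s": time; "joints": joint angles; "qd": joint speeds; "joint_torque": joint torques, N m; "tcp_pos": TCP position; "eef_rot": TCP orientation; "contact_force": force on the tool from outside, world axes, zero at the start; "moment": the same for the moment, N m; "gripper_width": finger opening in m; "gripper_force": force on a finger pad.
Only numpy, scipy, OpenCV 4.12 (cv2) and the standard library are available. Lean on these libraries where they do the work, as an engineer would, in place of code of your own. Each camera call takes 0.05 s, during which the arm holds its last target. There are 200 camera calls.

### The job

One of the two dust traps on the jeweller's bench has its indicator pin popped up, so its filter is blocked: lift that trap's cover flap right up and leave it open, draw out the filter plate hidden beneath, and present it over the middle of the pale soldering board, upright, about a hand's breadth (100 mm) of air beneath it, its width in line with the board's long side. Finish there, still holding it steady in the gripper. Leave the other trap shut, and do not disturb the dishes or the steel block.

Things in the scene. Friction and masses are not known exactly. Their poses are not given: they have to be found in the camera images.
- trap_left: Dust trap on the left (+y) side, a fixed grey box, both alike. Origin: centre of the chamber's underside; x to its rear, y left, z up; yaw within 0.25 of 0. Chamber 130 (x) by 150 (y) by 105 tall, 5 mm walls and floor, open top under a flap. Rear housing x 65 to 125, 88 tall; indicator on it at x = 100. A 16 mm slot across y at x = -10 holds the filter between guides on the side walls, 63 high.
- flap_left (a joint): Angle (rad) of the left trap's steel cover flap: 0 shut, 1.57 upright, stop at 1.75; starts at 0 to 0.1. Friction hinge: stays at any angle; about 2 N at the tab moves it. Flap 130 (x) by 150 (y), 5 mm thick, hinged along the chamber's rear top edge: the front edge swings up and away from the robot.
- flap_left_handle (a point): Grip point on the black finger tab standing up from the left flap near its front edge: 12 mm thick along the trap's y, 18 along x, 36 tall above the flap's upper face; the point is 24 mm above that face and 13 mm from the front edge. It turns with the flap, so it is on the rear side once upright. Axes as the trap's when shut.
- flap_left_hinge (a point): Middle of the left flap's hinge line, on the flap's underside, 106 mm above the trap's origin, 65 mm behind it; the hinge runs along the trap's y. With the flap shut the handle point is 117 mm in front of it and 29 mm above.
- filter_left: Filter plate of the left trap, hidden under its flap at the start: an aluminium-framed plate with grey mesh faces, 12 thick (x), 130 wide (y), 62 tall, with a neck on top in the middle, 28 wide (y), 12 thick, rising from 61 to 95 mm. Origin: centre of the lower edge; z runs up through the neck. About 0.13 to 0.25 kg. Stands on the chamber floor, neck up, 5 mm above the trap's origin.
- filter_left_neck (a point): Point in the middle of the neck of the left filter plate, 82 mm above its lower edge.
- trap_right: Dust trap on the right (-y) side, a fixed grey box, both alike. Origin: centre of the chamber's underside; x to its rear, y left, z up; yaw within 0.25 of 0. Chamber 130 (x) by 150 (y) by 105 tall, 5 mm walls and floor, open top under a flap. Rear housing x 65 to 125, 88 tall; indicator on it at x = 100. A 16 mm slot across y at x = -10 holds the filter between guides on the side walls, 63 high.
- flap_right (a joint): Angle (rad) of the right trap's steel cover flap: 0 shut, 1.57 upright, stop at 1.75; starts at 0 to 0.1. Friction hinge: stays at any angle; about 2 N at the tab moves it. Flap 130 (x) by 150 (y), 5 mm thick, hinged along the chamber's rear top edge: the front edge swings up and away from the robot.
- flap_right_handle (a point): Grip point on the black finger tab standing up from the right flap near its front edge: 12 mm thick along the trap's y, 18 along x, 36 tall above the flap's upper face; the point is 24 mm above that face and 13 mm from the front edge. It turns with the flap, so it is on the rear side once upright. Axes as the trap's when shut.
- flap_right_hinge (a point): Middle of the right flap's hinge line, on the flap's underside, 106 mm above the trap's origin, 65 mm behind it; the hinge runs along the trap's y. With the flap shut the handle point is 117 mm in front of it and 29 mm above.
- filter_right: Filter plate of the right trap, hidden under its flap at the start: an aluminium-framed plate with grey mesh faces, 12 thick (x), 130 wide (y), 62 tall, with a neck on top in the middle, 28 wide (y), 12 thick, rising from 61 to 95 mm. Origin: centre of the lower edge; z runs up through the neck. About 0.13 to 0.25 kg. Stands on the chamber floor, neck up, 5 mm above the trap's origin.
- filter_right_neck (a point): Point in the middle of the neck of the right filter plate, 82 mm above its lower edge.
- pin_raised: The indicator whose pin has popped up: a black collar 34 mm across, 8 tall, with a steel pin 22 mm across standing 45 mm above it (53 in all). It stands on the rear housing of one of the traps: that trap's filter is blocked. Origin: centre of its underside, 88 mm above the bench.
- pin_low: The indicator whose pin is down, on the other trap: same collar, its pin only 4 mm above the collar (12 in all). Origin: centre of its underside.
- board: Pale ceramic soldering board, 110 (x) by 160 (y) mm, top 20 mm above the bench, on two feet, fixed; its long side runs along its own y, which yaws up to 0.4 rad. Origin: centre of its underside.
- board_top (a point): Centre of the board's upper face, axes as the board's.
- dish_a: Small white ceramic dish, 68 mm across, 22 tall, a bystander. Origin: centre of its underside.
- dish_b: Smaller white ceramic dish, 60 mm across, 20 tall, a bystander. Origin: centre of its underside.
- bench_block: Square steel bench block, 65 by 65 by 28 mm, 0.7 kg, a bystander. Origin: centre of its underside.
Mind the look-alikes: they are no part of the job. Of the things that look like the board, take the one that is farthest from the robot's base at the start.

How it is judged:
By the outcome, as a careful person would: the job done as asked, in the order asked, and still so for the second after the job is handed in, while the arm keeps its last pose, push and grip.
It also fails if it takes over 56 s, if anything falls off the work surface, if the arm or the gripper's body presses on something with over 40 N, if the wrist force passes 120 N, or if a joint passes its speed limit or range.

## Working session

There is one attempt and no reset: what is moved stays moved. The work goes in short steps, Python scripts to look and compute and a tool call to move; the robot and the scene stay as the last step left them, time stands still between calls to the robot, and variables do not carry over. Pictures are saved under pics/ and viewed, at most 10 in all, crops included, and the job is handed in when it is done.

Besides the shell and the picture viewer there is one more tool, called after ">>>" by a JSON object that holds its "fn" and its "kwargs". jog_arm: Moves the arm, as the interface text tells. Its arguments: {"type":"object","properties":{"travel":{"type":"array"},"dr":{"type":"array"},"claw":{"type":"array"},"newtons":{"type":"number"}},"required":["travel","dr","claw"]}

```bash
mkdir -p pics; cat > h.py <<'E'
import numpy as np, cv2
from scipy.spatial.transform import Rotation as R
from plant import r
def cloud(c):
    K=np.array([[c["fx"],0,c["cx"]],[0,c["fy"],c["cy"]],[0,0,1]]); 
    u,v=np.meshgrid(np.arange(640.),np.arange(480.))
    p=cv2.undistortPoints(np.stack([u,v],-1).reshape(-1,1,2),K,np.array(c["dist_coeffs"])).reshape(480,640,2)
    z=c["range_z"]; P=np.stack([p[...,0]*z,-p[...,1]*z,-z],-1)
    a=np.array(c["attitude"],float)
    M=a if a.shape==(3,3) else (R.from_euler('xyz',a,degrees=True).as_matrix())
    W=P@M.T+np.array(c["position"]); W[z==0]=np.nan
    return W
E
python3 - <<'E'
from h import *
for n in ["scene","top"]:
    c=r.capture(n); cv2.imwrite(f"pics/{n}0.png",c["pixels"][...,::-1]); print(n,c["position"],c["attitude"],c["fx"],c["dist_coeffs"])
    W=cloud(c); np.save(f"{n}0.npy",W)
    for t in ["trap_left","trap_right","flap_left","flap_right","flap_left_handle","flap_right_handle","pin_raised","pin_low","board","dish_a","dish_b","bench_block"]:
        print(t)
        for d in r.regions_of(t,n)[:4]:
            m=d["pixels"]; print("  ",round(d["conf"],2),np.round(d["extent"]),m.sum(),np.round(np.nanmedian(W[m],0),3))
print(r.get_state())
E
```

```text
scene [ 1.28723726 -0.08093893  0.88341849] [46.78977648  0.57205633 86.43167579] 567.047976172538 [0.01507517 0.         0.         0.         0.        ]
trap_left
trap_right
   0.71 [142. 245. 244. 374.] 9495 [ 0.61  -0.297  0.094]
flap_left
   0.64 [428. 207. 514. 263.] 3596 [0.481 0.25  0.112]
flap_right
   0.78 [143. 245. 229. 316.] 4607 [ 0.553 -0.31   0.111]
   0.27 [429. 209. 519. 270.] 3695 [0.481 0.249 0.112]
flap_left_handle
   0.59 [431. 206. 518. 266.] 3776 [0.482 0.25  0.112]
flap_right_handle
   0.76 [142. 244. 232. 314.] 4593 [ 0.553 -0.31   0.111]
pin_raised
   0.7 [477. 261. 496. 288.] 397 [0.581 0.252 0.115]
pin_low
   0.84 [184. 320. 202. 333.] 244 [ 0.647 -0.283  0.097]
   0.33 [141. 242. 246. 376.] 9381 [ 0.611 -0.297  0.094]
board
   0.95 [150. 182. 228. 221.] 2144 [ 0.194 -0.358  0.02 ]
   0.93 [310. 258. 387. 306.] 3214 [0.49  0.006 0.02 ]
   0.67 [223. 210. 313. 250.] 2523 [ 0.317 -0.16   0.02 ]
   0.56 [397. 192. 469. 224.] 1762 [0.266 0.209 0.02 ]
dish_a
   0.98 [339. 371. 372. 402.] 759 [ 0.731 -0.006  0.013]
   0.76 [394. 356. 432. 387.] 903 [0.704 0.10
[... 1591 characters left out ...]
0.096  0.027]
{'time_s': 1.3, 'joints': array([ 8.23406873e+01,  2.05453879e+01,  6.81947974e-01, -6.53582615e-05,
       -7.01367086e+01, -1.65075096e+01]), 'qd': array([-0.05715599,  0.06590688, -0.04967029, -0.01689417,  0.06345159,
        0.04239057]), 'joint_torque': array([ 7.92224296e-05, -5.82371342e+01,  2.93308961e+01,  7.00285703e+00,
        1.24578559e-02, -1.86010141e-05]), 'tcp_pos': array([0.27634186, 0.6158109 , 0.22657194]), 'eef_rot': array([ 1.79999840e+02,  1.67546246e-05, -2.41668445e+01]), 'contact_force': array([-0.44324921,  0.03276893, -0.59037705]), 'moment': array([-0.01291269, -0.03496899, -0.0328309 ]), 'gripper_force': 0.0, 'gripper_width': 0.0877093022965578}
```

View pics/scene0.png

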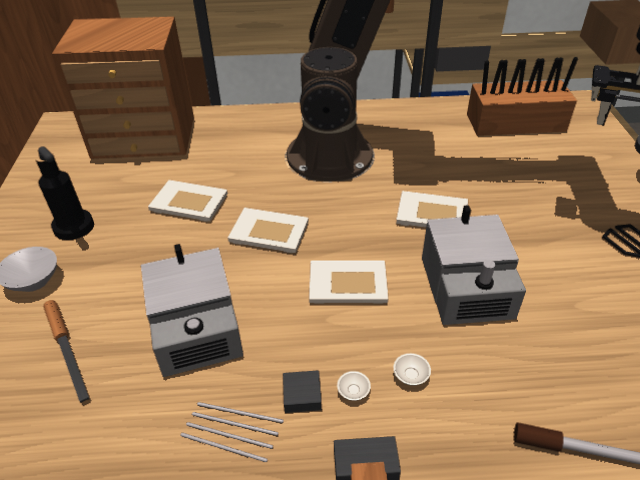

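View pics/top0.png

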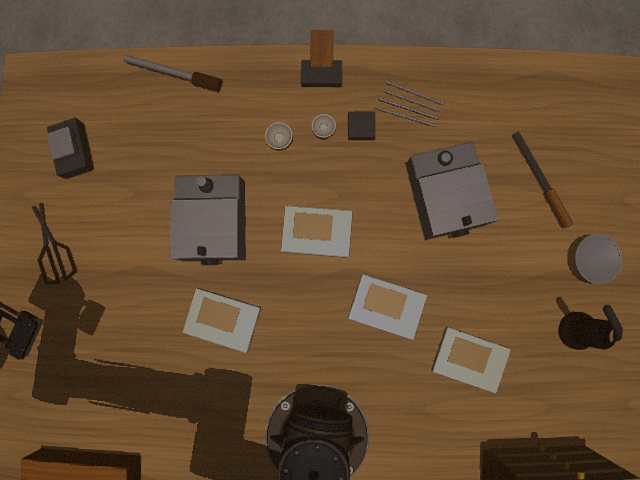

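```bash
python3 - <<'E'
from h import *
def rect(W,lo,hi,z0,z1,name):
    m=(W[...,2]>z0)&(W[...,2]<z1)
    for k in (0,1): m&=(W[...,k]>lo[k])&(W[...,k]<hi[k])
    m=cv2.morphologyEx(m.astype(np.uint8),cv2.MORPH_OPEN,np.ones((3,3)))>0
    P=W[m]; ((cx,cy),(w,h),a)=cv2.minAreaRect(P[:,:2].astype(np.float32)*1000)
    print(name,len(P),np.round([cx,cy,w,h,a],1),"z",np.round(np.median(P[:,2]),4))
for n in ["scene","top"]:
    W=np.load(n+"0.npy")
    rect(W,(.38,-.12),(.60,.12),.012,.026,n+" board")
    rect(W,(.15,-.46),(.25,-.2),.012,.026,n+" b2")
    rect(W,(.37,.13),(.64,.36),.100,.122,n+" flapL")
    rect(W,(.37,.13),(.72,.36),.08,.095,n+" houseL")
    rect(W,(.37,.13),(.62,.36),.125,.17,n+" tabL/pin")
    rect(W,(.37,.13),(.5,.36),.125,.17,n+" tabL")
    rect(W,(.5,.13),(.65,.36),.125,.17,n+" pinL")
    m=(W[...,0]>.35)&(W[...,0]<.62)&(W[...,1]>.15)&(W[...,1]<.34)&(W[...,2]>.104)&(W[...,2]<.125)
    P=W[m]; A=np.c_[P[:,:2],np.ones(len(P))]; print(np.linalg.lstsq(A,P[:,2],rcond=None)[0])
E
```

```text
scene board 3102 [481.6   6.4 160.  113.7  85.9] z 0.0198
scene b2 1647 [ 199.9 -326.2  251.8   99.5   89.8] z 0.0199
scene flapL 3769 [496.5 252.7 179.7 151.1   1.8] z 0.112
scene houseL 1942 [517.6 252.7 168.1 150.5   1.4] z 0.0877
scene tabL/pin 250 [500.8 254.4  21.3 174.   90. ] z 0.1397
scene tabL 102 [424.6 250.4  12.9  21.5  89.3] z 0.1414
scene pinL 148 [575.5 254.2  21.3  23.1  53. ] z 0.1393
[-0.01944815  0.0022749   0.12083489]
top board 3134 [479.6   7.6 160.2 110.6  85.9] z 0.0195
top b2 2635 [ 200.  -324.   247.4   99.9   90. ] z 0.0193
top flapL 3924 [488.4 253.8 159.1 150.3   1.6] z 0.1119
top houseL 1264 [5.714e+02 2.564e+02 5.460e+01 1.508e+02 5.000e-01] z 0.0875
top tabL/pin 155 [499.4 254.4 169.7  19.8   0.7] z 0.1416
top tabL 63 [421.9 251.4  15.1  13.8   4.2] z 0.1465
top pinL 92 [573.5 255.5  19.9  21.2  88. ] z 0.1406
[-0.01935623  0.00150502  0.12080347]
```

Board-like things in the scene view: (348,282), (433,211), (268,230) and (189,201). The first is farthest from the base (0.48 m against 0.41 m or less), so it is the board. The raised pin is on the left trap at (486,272), and the right trap's pin at (193,326) is low. I'll confirm this in a crop and work out the first move.

```bash
cat >> h.py <<'E'
O=np.array([.4746,.2523]);YAW=1.5
D=np.array([np.cos(np.radians(YAW)),np.sin(np.radians(YAW))])
def go(p,yaw,cur=None):
    s=r.get_state(); p0,e0=(s["tcp_pos"],s["eef_rot"]) if cur is None else cur
    A=R.from_euler('xyz',e0,degrees=True); B=R.from_euler('xyz',[180,0,yaw],degrees=True)
    return np.round(A.inv().apply(np.array(p)-p0)/.5,4).tolist(), np.round((A.inv()*B).as_rotvec(degrees=True)/360,4).tolist()
E
python3 - <<'E'
from h import *
im=cv2.imread("pics/scene0.png")
a=cv2.resize(im[200:330,410:530],(480,520),interpolation=2); b=cv2.resize(im[240:330,300:400],(320,288),interpolation=2)
o=np.zeros((520,800,3),np.uint8); o[:,:480]=a; o[:288,480:]=b; cv2.imwrite("pics/crop.png",o)
for z in (.24,.1375-.018): print(go([.4232,.2509,z],1.5))
E
```

```text
([0.5668, 0.5456, -0.0269], [0.0, 0.0, -0.0713])
([0.5668, 0.5456, 0.2141], [0.0, 0.0, -0.0713])
```

View pics/crop.png

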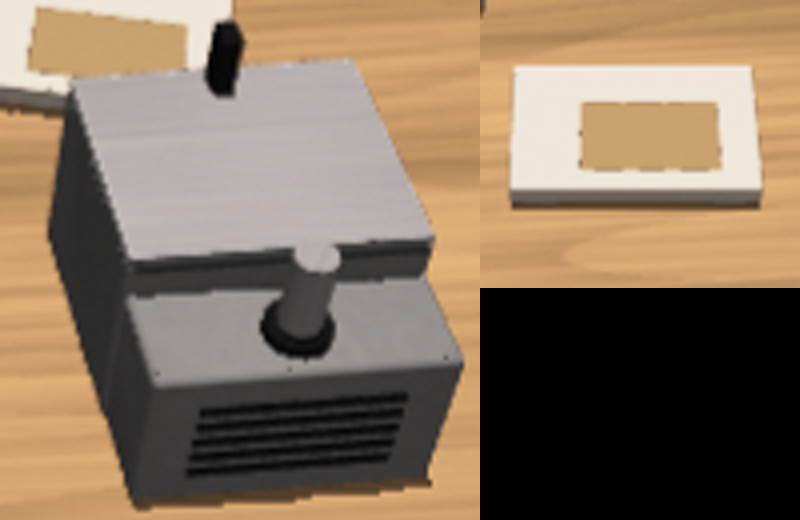

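The crop shows the steel pin standing tall at (486,272) on the left trap, and the chosen board at (348,282). Moving above the tab.

>>> {"fn": "jog_arm", "kwargs": {"travel": [[0.08,0.08,-0.027],[0.16,0.155,-0.027],[0.24,0.23,-0.027],[0.32,0.31,-0.027],[0.4,0.385,-0.027],[0.48,0.46,-0.027],[0.54,0.52,-0.027],[0.567,0.5456,-0.027],[0.567,0.5456,-0.027],[0.567,0.5456,-0.027]], "dr": [[0,0,-0.01],[0,0,-0.02],[0,0,-0.03],[0,0,-0.04],[0,0,-0.05],[0,0,-0.06],[0,0,-0.068],[0,0,-0.0713],[0,0,-0.0713],[0,0,-0.0713]], "claw": [1,1,0.8,0.6,0.6,0.6,0.6,0.6,0.6,0.6], "newtons": 10}}

```text
time_s: 2.55
tcp_pos: [0.4233, 0.2512, 0.2402]
eef_rot: [-180.0, -0.0, 1.5]
contact_force: [-0.3, 0.1, 0.0]
gripper_width: 0.0526
gripper_force: 0.0
```

```bash
python3 - <<'E'
from h import *
s=r.get_state(); print(s["tcp_pos"],s["eef_rot"],s["gripper_width"]); print(go([.4232,.2509,.1375-.018],1.5))
E
```

```text
[0.42332733 0.25121312 0.2402042 ] [-1.79979047e+02 -1.39653526e-02  1.47477630e+00] 0.05257174592360421
([-0.0003, 0.0007, 0.2414], [-0.0001, -0.0, -0.0001])
```

Descend and close on the tab.

>>> {"fn": "jog_arm", "kwargs": {"travel": [[0,0,0.06],[0,0,0.12],[0,0,0.18],[0,0,0.22],[0,0,0.24],[0,0,0.24],[0,0,0.24],[0,0,0.24],[0,0,0.24],[0,0,0.24]], "dr": [[0,0,0],[0,0,0],[0,0,0],[0,0,0],[0,0,0],[0,0,0],[0,0,0],[0,0,0],[0,0,0],[0,0,0]], "claw": [0.6,0.6,0.6,0.6,0.6,0.5,0.3,0.05,0.05,0.05], "newtons": 10}}

```text
time_s: 3.8
tcp_pos: [0.4235, 0.2512, 0.1204]
eef_rot: [-179.9, -0.0, 1.5]
contact_force: [-1.2, 1.2, 1.0]
gripper_width: 0.0119
gripper_force: 10.0
```

```bash
python3 - <<'E'
from h import *
s=r.get_state(); print(s["tcp_pos"],s["gripper_width"],s["gripper_force"],s["contact_force"])
hx=O+.065*D
# arc of the handle: shifts from current pose, for th from .02
rad=np.hypot(.117,.029); a0=np.arctan2(.029,.117)
f=lambda t: np.array([-rad*np.cos(a0+t), rad*np.sin(a0+t)])
for t in np.linspace(.02,1.64,21)[1:]:
    d=f(t)-f(.02); print(np.round([t,d[0]/.5,-d[1]/.5],4))
E
```

```text
[0.42345501 0.2512141  0.12038796] 0.011889896673778832 9.99988853931427 [-1.19431118  1.18394493  0.95063434]
[ 0.101   0.0058 -0.0186]
[ 0.182   0.0132 -0.0367]
[ 0.263   0.0219 -0.0542]
[ 0.344   0.0321 -0.0709]
[ 0.425   0.0435 -0.0867]
[ 0.506   0.0562 -0.1015]
[ 0.587   0.0701 -0.1152]
[ 0.668   0.085  -0.1278]
[ 0.749   0.1009 -0.1391]
[ 0.83    0.1177 -0.1492]
[ 0.911   0.1352 -0.1578]
[ 0.992   0.1533 -0.1649]
[ 1.073   0.172  -0.1706]
[ 1.154   0.1911 -0.1748]
[ 1.235   0.2104 -0.1774]
[ 1.316   0.2299 -0.1784]
[ 1.397   0.2495 -0.1778]
[ 1.478   0.2689 -0.1757]
[ 1.559  0.288 -0.172]
[ 1.64    0.3068 -0.1668]
```

>>> {"fn": "jog_arm", "kwargs": {"travel": [[0.006,0,-0.019],[0.013,0,-0.037],[0.022,0,-0.054],[0.032,0,-0.071],[0.0435,0,-0.087],[0.056,0,-0.1015],[0.07,0,-0.115],[0.085,0,-0.128],[0.101,0,-0.139],[0.118,0,-0.149]], "dr": [[0,0,0],[0,0,0],[0,0,0],[0,0,0],[0,0,0],[0,0,0],[0,0,0],[0,0,0],[0,0,0],[0,0,0]], "claw": [0.05,0.05,0.05,0.05,0.05,0.05,0.05,0.05,0.05,0.05], "newtons": 10}}

```text
time_s: 5.05
tcp_pos: [0.4825, 0.2528, 0.1954]
eef_rot: [-179.9, -0.0, 1.5]
contact_force: [-3.6, 5.0, -0.9]
gripper_width: 0.0116
gripper_force: 10.0
```

```bash
python3 - <<'E'
from h import *
s=r.get_state(); print(s["tcp_pos"],s["gripper_width"],s["gripper_force"],s["contact_force"])
c=r.capture("scene"); cv2.imwrite("pics/mid.png",c["pixels"][120:360,340:640,::-1].repeat(2,0).repeat(2,1))
E
```

```text
[0.48254249 0.25284599 0.19540887] 0.011561933856412054 9.999244585633278 [-3.5676218   5.01893888 -0.9312589 ]
```

View pics/mid.png

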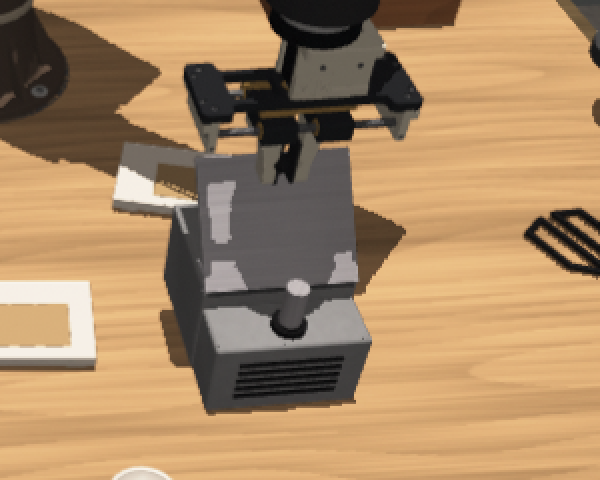

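The flap is at about 45° with the tab (crop px 290,165) still between the pads. Continuing the arc.

>>> {"fn": "jog_arm", "kwargs": {"travel": [[0.0175,0,-0.0086],[0.0356,0,-0.0157],[0.054,0,-0.0214],[0.0734,0,-0.0256],[0.0927,0,-0.0282],[0.112,0,-0.0292],[0.132,0,-0.0286],[0.151,0,-0.0265],[0.17,0,-0.0228],[0.189,0,-0.0176]], "dr": [[0,0,0],[0,0,0],[0,0,0],[0,0,0],[0,0,0],[0,0,0],[0,0,0],[0,0,0],[0,0,0],[0,0,0]], "claw": [0.05,0.05,0.05,0.05,0.05,0.05,0.05,0.05,0.05,0.05], "newtons": 10}}

```text
time_s: 6.35
tcp_pos: [0.5775, 0.2556, 0.2043]
eef_rot: [-179.9, -0.1, 1.5]
contact_force: [-2.4, 5.7, 1.2]
gripper_width: 0.0119
gripper_force: 10.0
```

```bash
python3 - <<'E'
from h import *
s=r.get_state(); print(s["tcp_pos"],s["gripper_width"],s["gripper_force"],s["contact_force"])
c=r.capture("scene"); cv2.imwrite("pics/up.png",c["pixels"][120:360,340:640,::-1].repeat(2,0).repeat(2,1))
W=cloud(c); P=W[(W[...,0]>.5)&(W[...,0]<.58)&((W[...,1]>.19)&(W[...,1]<.225)|(W[...,1]>.285)&(W[...,1]<.32))&(W[...,2]>.12)&(W[...,2]<.215)]
print(len(P), np.degrees(np.arctan(np.polyfit(P[:,2],P[:,0],1)[0])), np.median(P,0))
E
```

```text
[0.57746745 0.25559437 0.20425937] 0.011933617102272387 9.999146685004234 [-2.37530228  5.69504891  1.16118898]
1159 1.951372760298623 [0.54581097 0.22079464 0.16358541]
```

View pics/up.png

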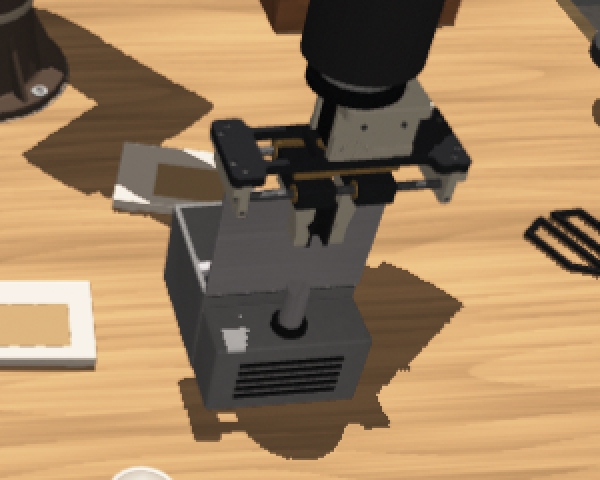

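Upright at about 92°, with the interior visible at crop px (200,250). Releasing, rising and going back above the neck.

>>> {"fn": "jog_arm", "kwargs": {"travel": [[0,0,0],[0,0,0],[0,0,-0.03],[0,0,-0.09],[0,0,-0.17],[0,0,-0.2],[-0.08,0,-0.2],[-0.16,0,-0.2],[-0.226,0,-0.2],[-0.226,0,-0.2]], "dr": [[0,0,0],[0,0,0],[0,0,0],[0,0,0],[0,0,0],[0,0,0],[0,0,0],[0,0,0],[0,0,0],[0,0,0]], "claw": [0.4,0.4,0.4,0.4,0.5,0.6,0.6,0.6,0.6,0.6], "newtons": 10}}

```text
time_s: 7.65
tcp_pos: [0.4621, 0.2516, 0.3047]
eef_rot: [-179.9, -0.1, 1.6]
contact_force: [0.1, 0.3, -0.4]
gripper_width: 0.0524
gripper_force: 0.0
```

```bash
python3 - <<'E'
from h import *
s=r.get_state(); print(s["tcp_pos"],s["eef_rot"],s["gripper_width"],s["contact_force"])
for n in ("scene","top"):
    c=r.capture(n); cv2.imwrite(f"pics/{n}2.png",c["pixels"][...,::-1]); W=cloud(c)
    for d in r.regions_of("filter_left",n)[:2]: print(n,d["conf"],d["extent"],np.nanmedian(W[d["pixels"]],0))
    for d in r.tip_of("filter_left_neck",n)[:2]: u,v=np.round(d["at"]).astype(int); print(n,d,W[v,u])
    P=W[(W[...,0]>.42)&(W[...,0]<.52)&(W[...,1]>.19)&(W[...,1]<.315)&(W[...,2]>.055)&(W[...,2]<.102)]
    if len(P): print(n,len(P),np.median(P,0),P.min(0),P.max(0))
    P=W[(W[...,0]>.5)&(W[...,0]<.6)&((W[...,1]>.19)&(W[...,1]<.225)|(W[...,1]>.285)&(W[...,1]<.32))&(W[...,2]>.12)&(W[...,2]<.25)]
    if len(P)>50: print("flap",len(P),np.degrees(np.arctan(np.polyfit(P[:,2],P[:,0],1)[0])),P[:,2].max())
E
```

```text
[0.4621168  0.25157233 0.30468349] [-1.79922193e+02 -5.83074870e-02  1.59193530e+00] 0.052425642130927756 [ 0.07510447  0.34303933 -0.44643584]
scene {'at': [196.0, 316.1], 'conf': 0.6} [ 0.61454335 -0.28304615  0.08599684]
scene 35 [0.46859277 0.2017491  0.06550478] [0.45410525 0.19634288 0.05635894] [0.47313523 0.20941697 0.06852815]
flap 1729 1.9149939425331208 0.2384141685314467
top 0.69 [194.1, 233.0, 233.1, 243.2] [0.45865297 0.2177276  0.06359937]
top {'at': [213.3, 238.5], 'conf': 0.65} [0.42591721 0.16873742 0.39992727]
top {'at': [206.9, 237.5], 'conf': 0.45} [0.45654464 0.25666444 0.06000909]
top 141 [0.46116463 0.20718127 0.06460491] [0.44688708 0.19006674 0.05501454] [0.478219   0.31496493 0.08374112]
flap 291 3.222695146526524 0.23894366882739448
```

View pics/scene2.png

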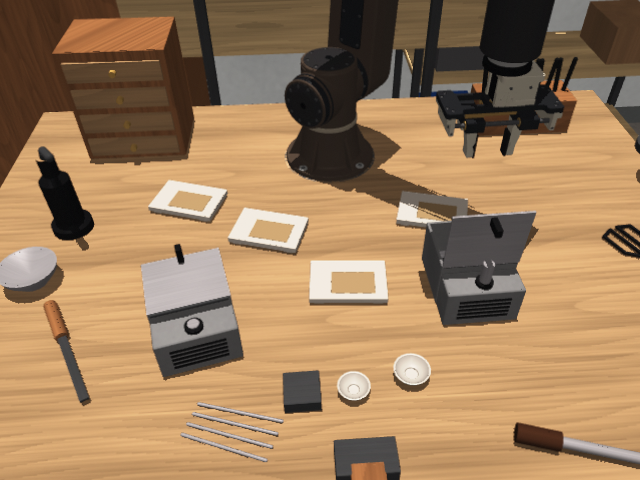

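The flap stays open; the tab is now on its rear side at (497,227). The plate's top edge fits the expected x ≈ 0.464. Descending onto the neck.

>>> {"fn": "jog_arm", "kwargs": {"travel": [[0.005,0,0.1],[0.005,0,0.2],[0.005,0,0.28],[0.005,0,0.34],[0.005,0,0.38],[0.005,0,0.41],[0.005,0,0.435],[0.005,0,0.455],[0.005,0,0.463],[0.005,0,0.463]], "dr": [[0,0,0],[0,0,0],[0,0,0],[0,0,0],[0,0,0],[0,0,0],[0,0,0],[0,0,0],[0,0,0],[0,0,0]], "claw": [0.6,0.6,0.6,0.6,0.6,0.6,0.6,0.6,0.6,0.6], "newtons": 25}}

```text
time_s: 9.2
tcp_pos: [0.4664, 0.2521, 0.0719]
eef_rot: [-180.0, -0.0, 1.5]
contact_force: [0.1, -0.1, -0.3]
gripper_width: 0.0524
gripper_force: 0.0
```

>>> {"fn": "jog_arm", "kwargs": {"travel": [[0,0,0],[0,0,0],[0,0,0],[0,0,0],[0,0,0],[0,0,0],[0,0,0],[0,0,0],[0,0,0],[0,0,0]], "dr": [[0,0,0],[0,0,0],[0,0,0],[0,0,0],[0,0,0],[0,0,0],[0,0,0],[0,0,0],[0,0,0],[0,0,0]], "claw": [0.5,0.4,0.3,0.2,0.2,0.2,0.2,0.2,0.2,0.2], "newtons": 25}}

```text
time_s: 10.45
tcp_pos: [0.4664, 0.252, 0.0721]
eef_rot: [180.0, -0.0, 1.5]
contact_force: [-1.0, -2.3, 5.0]
gripper_width: 0.028
gripper_force: 25.0
```

Gripped at 28 mm, which is the neck. Lifting straight up, slowly at first.

>>> {"fn": "jog_arm", "kwargs": {"travel": [[0,0,-0.01],[0,0,-0.03],[0,0,-0.06],[0,0,-0.1],[0,0,-0.15],[0,0,-0.2],[0,0,-0.25],[0,0,-0.29],[0,0,-0.31],[0,0,-0.31]], "dr": [[0,0,0],[0,0,0],[0,0,0],[0,0,0],[0,0,0],[0,0,0],[0,0,0],[0,0,0],[0,0,0],[0,0,0]], "claw": [0.2,0.2,0.2,0.2,0.2,0.2,0.2,0.2,0.2,0.2], "newtons": 25}}

```text
time_s: 11.7
tcp_pos: [0.4664, 0.2522, 0.2276]
eef_rot: [-179.9, -0.1, 1.5]
contact_force: [-0.2, -0.2, -1.8]
gripper_width: 0.0278
gripper_force: 25.0
```

```bash
python3 - <<'E'
from h import *
s=r.get_state(); print(s["tcp_pos"],s["eef_rot"],s["gripper_width"],s["contact_force"])
print(go([.4806,.007,.20],-4.1))
c=r.capture("scene"); cv2.imwrite("pics/lift.png",c["pixels"][60:330,340:640,::-1].repeat(2,0).repeat(2,1))
E
```

```text
[0.46641088 0.25217428 0.22763986] [-1.79930539e+02 -5.48795120e-02  1.50077177e+00] 0.027760852880472663 [-0.1579628  -0.1937585  -1.75500733]
([0.0155, 0.491, 0.0547], [-0.0002, -0.0001, 0.0156])
```

View pics/lift.png

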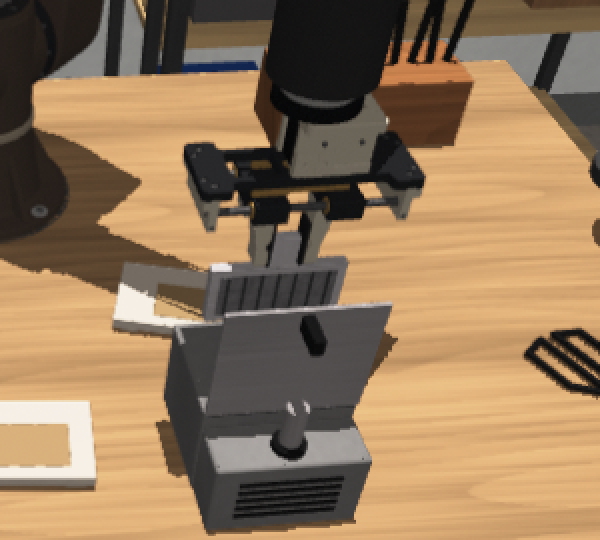

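The plate hangs upright in the pads (crop px 275,290), clear of the chamber. Carrying it smoothly to the board.

>>> {"fn": "jog_arm", "kwargs": {"travel": [[0,0.015,-0.01],[0,0.05,-0.02],[0.002,0.11,-0.02],[0.005,0.18,-0.02],[0.008,0.25,-0.02],[0.01,0.32,-0.02],[0.012,0.39,-0.02],[0.014,0.44,-0.02],[0.0155,0.475,-0.02],[0.0155,0.491,-0.02]], "dr": [[0,0,0],[0,0,0.001],[0,0,0.003],[0,0,0.005],[0,0,0.008],[0,0,0.01],[0,0,0.012],[0,0,0.014],[0,0,0.0156],[0,0,0.0156]], "claw": [0.2,0.2,0.2,0.2,0.2,0.2,0.2,0.2,0.2,0.2], "newtons": 25}}

```text
time_s: 13.0
tcp_pos: [0.4803, 0.0056, 0.2369]
eef_rot: [180.0, 0.0, -4.2]
contact_force: [0.8, -0.2, -2.1]
gripper_width: 0.0281
gripper_force: 25.0
```

```bash
cat > m.py <<'E'
from h import *
s=r.get_state(); print(s["tcp_pos"],s["eef_rot"],s["gripper_width"],s["contact_force"]); p=s["tcp_pos"]
for n in ("scene","top"):
    c=r.capture(n); W=cloud(c); cv2.imwrite(f"pics/{n}_m.png",c["pixels"][...,::-1])
    # plate body below the fingers
    m=(abs(W[...,0]-p[0])<.05)&(abs(W[...,1]-p[1])<.09)&(W[...,2]>.06)&(W[...,2]<p[2]-.008)
    P=W[m]
    if len(P)<50: continue
    print(n,len(P),"z",np.percentile(P[:,2],[1,50,99]).round(4),"med",np.median(P,0).round(4), np.percentile(P[:,1],[1,99]).round(4))
    A=np.c_[P[:,1:]-P[:,1:].mean(0),np.ones(len(P))]; k=np.linalg.lstsq(A,P[:,0],rcond=None)[0]
    print("  yaw",-np.degrees(np.arctan(k[0])),"pitch",np.degrees(np.arctan(k[1])),"x",k[2], "min z",P[:,2].min())
print(go([.4806,.007,.188],-4.1))
E
python3 m.py
```

```text
[0.48032269 0.00562266 0.23689797] [ 1.79999070e+02  1.70463481e-03 -4.18687143e+00] 0.02812497072220331 [ 0.83257858 -0.24192745 -2.09193899]
scene 1653 z [0.1711 0.2013 0.2285] med [0.4847 0.0051 0.2013] [-0.0583  0.0686]
  yaw -4.076401108563867 pitch 0.23282125515147847 x 0.4845767110599021 min z 0.16877789220077888
([0.0003, -0.0016, 0.0977], [0.0, 0.0, -0.0002])
```

>>> {"fn": "jog_arm", "kwargs": {"travel": [[0.001,0,0.01],[0.002,-0.001,0.03],[0.003,-0.002,0.055],[0.004,-0.003,0.08],[0.005,-0.003,0.093],[0.005,-0.003,0.098],[0.005,-0.003,0.098],[0.005,-0.003,0.098],[0.005,-0.003,0.098],[0.005,-0.003,0.098]], "dr": [[0,0,0],[0,0,0],[0,0,0],[0,0,0],[0,0,0],[0,0,0],[0,0,0],[0,0,0],[0,0,0],[0,0,0]], "claw": [0.2,0.2,0.2,0.2,0.2,0.2,0.2,0.2,0.2,0.2], "newtons": 25}}

```text
time_s: 14.35
tcp_pos: [0.4832, 0.0081, 0.1881]
eef_rot: [-180.0, -0.0, -4.1]
contact_force: [-0.3, -0.2, -2.1]
gripper_width: 0.0278
gripper_force: 25.0
```

>>> {"fn": "jog_arm", "kwargs": {"travel": [[0,0,0],[0,0,0],[0,0,0],[0,0,0],[0,0,0],[0,0,0],[0,0,0],[0,0,0],[0,0,0],[0,0,0]], "dr": [[0,0,0],[0,0,0],[0,0,0],[0,0,0],[0,0,0],[0,0,0],[0,0,0],[0,0,0],[0,0,0],[0,0,0]], "claw": [0.2,0.2,0.2,0.2,0.2,0.2,0.2,0.2,0.2,0.2], "newtons": 25}}

```text
time_s: 15.6
tcp_pos: [0.4831, 0.0081, 0.1879]
eef_rot: [-180.0, -0.0, -4.1]
contact_force: [-0.3, 0.3, -2.3]
gripper_width: 0.0279
gripper_force: 25.0
```

```bash
python3 m.py
```

```text
[0.48308268 0.00809135 0.18786318] [-1.79997269e+02 -1.88406539e-03 -4.11623166e+00] 0.027860193634481882 [-0.32631274  0.27257991 -2.29308586]
scene 1532 z [0.1212 0.152  0.1794] med [0.4875 0.0076 0.152 ] [-0.0556  0.0713]
  yaw -3.9610202574149316 pitch 0.5665282288082375 x 0.48724508690138607 min z 0.11902592179734528
([-0.0048, 0.0025, -0.0003], [0.0, 0.0, -0.0])
```

View pics/scene_m.png

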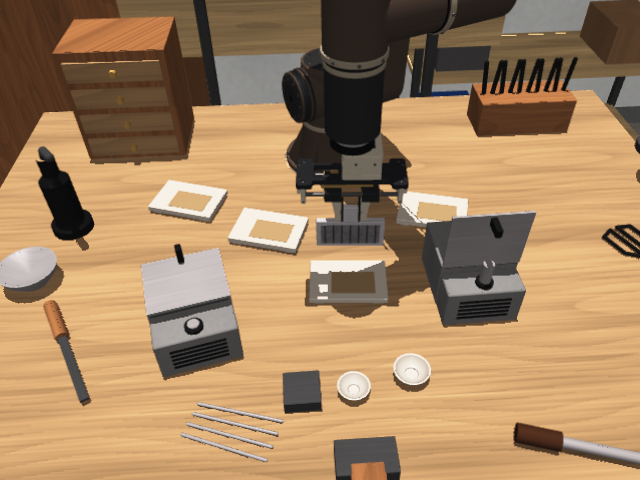

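The plate is upright and centred over the board, with its lower edge at z ≈ 0.12. The left flap is open (490,240), and the right trap, the dishes and the block are untouched. Handing in.

```bash
python3 -c "
from plant import r
print(r.close_job())"
```

```text
the job is handed in; nothing more can be done
None
```

I handed the job in with the left trap's flap open and its filter plate held upright about 100 mm over the middle of the soldering board, its width in line with the board's long side. The right trap, the dishes and the steel block were not touched.

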